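# Load the grinding block and start its lid on the thread

### The arm

A 6-joint arm with a two-finger parallel gripper is mounted at the origin on a cart in front of the work surface, level with it; the furniture and walls round the work are solid. World frame = base frame: x ahead of the robot, y to its left, z up, the work surface at z = 0. Lengths are in mm, angles in rad, forces in N, time in s.
With the tool pointing down it reaches from about 425 to 950 mm from the base axis. Payload 14.7 kg.
Tool frame: the origin (TCP) lies midway between the tips of the shut fingers; the grasp point (between the pads) lies 19 mm behind it; z points along the fingers, y is the line along which they close (so a half turn about z gives the same grasp; the last joint's range is limited). The gripper opens to 85 mm and grips with 20 to 120 N. Pads are 22 mm wide; open, the fingers measure 114 mm over their backs; the gripper's body (76 mm by 85 mm) begins 54 mm behind the grasp point. The pads swing forward as they close: fully open they stand 13 mm farther back than shut.
Start: joints at [-1.26, 0.48, 1.596, -0, 1.065, -0.047], TCP at [227.655, -608.823, 231.297] pointing down, gripper open.
Joint ranges: [-2.75, 2.75], [-0.82, 2.05], [0.23, 2.67], [-1.56, 4.7], [0.09, 2.69], [-2.92, 2.92]. Speed limits (rad/s): [1.89, 1.89, 2.39, 3.01, 3.01, 3.01].

### API

Orientations are given as [roll, pitch, yaw] about the fixed x, y, z axes, in that order (R = Rz(yaw) Ry(pitch) Rx(roll)).
In Python, from rig import r gives the robot as it stands. The module is installed in compiled form; this text tells all that it offers.
- The arm moves only by the shell command python3 -m handwheel 'ROWS' [FORCE]. ROWS is JSON, a list of rows, each a list of 7 numbers: the opening, from 0 (shut) to 1 (fully open), then the shift along the world's x, y, z in cm, then the turn, a rotation vector about the world's x, y, z in degrees. In form: [[fingers, x, y, z, wx, wy, wz], ...]. A call has exactly 8 rows; each row shifts and turns the commanded pose from where the row before left it; what a row does not reach is not made up. A row lasts 1/12 s, in which the tool goes at most 41.7 mm and 7.16 degrees, less where a joint would pass 70% of its speed; a pose out of reach is approached as far as the arm can. A call is refused whole if a number of a shift passes 4.17 or a number of a turn 7.16, either way. A call with a gripper value outside its range is refused whole. The fingers move at their own pace and stop on an object; FORCE is the grip in N (left out, the last holds). Time passes only in rows, so rows that do not move let the fingers close, or fill a call up. It gives the time, the measured TCP pose, the force, the opening and the grip force at its end, in the units of the state.
- r.observe(): the state, without advancing time (a new reading comes with each control period).
- r.capture(name): name is "scene" or "top" or "wrist"; returns a dict with "color" (400x640x3 uint8, red, green, blue), "camera_matrix" (3x3 intrinsics, pixels), "k1" (the pictures are not rectified: a ray, as slopes to the right and down, at radius r is drawn at 1 + k1 r^2 times it, then the intrinsics apply), "cam_to_world" (4x4, takes a point from camera to world coordinates). Camera axes: x right, y down, z forward; pixel columns grow to the right and rows downward; lengths in mm; the calibration is good to about 2 mm. A picture is of the moment at which its call begins. There is no depth.
- r.job_done(): hands the job in; it is judged then, once.
The state is a dict: "t": time; "q": joint angles; "joint_vel": joint speeds; "effort": joint torques, N m; "tool_pos": TCP position; "tcp_rot": TCP orientation; "contact_force": force on the tool from outside, world axes, zero at the start; "torque": the same for the moment, N m; "finger_gap": finger opening in mm; "grip_force": force on a finger pad.
Only numpy, scipy, OpenCV 4.12 (cv2) and the standard library are available. Lean on these libraries where they do the work, as an engineer would, in place of code of your own. Each camera call takes 0.05 s, during which the arm holds its last target. There are 200 camera calls.

### The job

Move the two steel balls from the black rack into the two empty wells of the aluminium grinding block, one per well, then take the round translucent lid by its black knob and set it on the brass threaded boss with the lid's red line about a quarter turn clockwise (seen from above) of the block's red line. Turn the lid backward, anticlockwise, letting it ride up the thread until you feel it drop into the thread start, then turn it forward, clockwise, one full turn so that it is started. Finish there still gripping the knob, the lid square and not tightened, so that the gap under it can be checked, and leave the other things on the bench alone.

Things in the scene. Friction and masses are not known exactly. Their poses are not given: they have to be found in the camera images.
- block: square aluminium grinding block, 132 x 132 mm (dark foot plate 138 x 138 mm), fixed; origin at the centre of its underside, z up. Like lid and rack it stands on a flat grey-blue bench mat, 300 x 750 mm, whose top is 14 mm above the bench. Flat top 36 mm above the mat with four round wells, a dark hub (47 mm across, 10 mm high) in the middle and on it an upright threaded brass boss. Any yaw
- well_0 (a point): centre of the floor of a well, 24 mm wide and 12 mm deep, flat floor, at [34, 34] mm in the block; this well already holds a ball. Each well centre is 48 mm from the boss axis
- well_1 (a point): floor centre of the empty well at [-34, 34] mm in the block
- well_2 (a point): floor centre of the well at [-34, -34] mm in the block; already holds a ball
- well_3 (a point): floor centre of the empty well at [34, -34] mm in the block
- hub_top (a point): point on the boss axis at the top of the hub, 46 mm above the mat; axes as the block's. The brass boss rises 41 mm above it: smooth core 21 mm across with a chamfered tip, thread ridge 29 mm across, right-hand (clockwise from above = down), 8 mm a turn
- block_line (a point): red line on the block's top at its edge, 56 mm from the boss axis along the block's +x
- lid: loose lid, 130 to 210 g: translucent whitish disc 124 mm across, 6 mm thick, with a black fluted round knob 40 mm across in its middle that rises to 48 mm above the disc's underside; origin at the centre of the underside, z up. A blind hole, 33 mm wide at the mouth and 43 mm deep, goes up inside the knob and carries one turn of matching thread (narrowest 23 mm: 1.2 mm play all round on the core)
- lid_thread (a point): lower end of the lid's internal thread, at the lid's red line, 8 mm above the underside. Set on the boss, the lid rests on the thread with its origin 24 mm above hub_top when the lines meet, less 8 mm per full turn that its line stands clockwise of the block's. It rises when turned anticlockwise and, 0 to 10 degrees after the lines meet, is free to drop 8 mm
- thread_start (a point): upper end of the boss's thread ridge, at the block's red line, 30 mm above hub_top. The lid, let down after the drop, stands 16 mm above hub_top; from there clockwise it runs down 8 mm a turn (8 mm after one turn, 0 = home). Held up by the gripper it does not drop by itself: let it down, or it stays on top of the thread. Let go, it stays where it is on the thread
- lid_line (a point): red line on the lid's disc, 56 mm from its axis along the lid's +x, 6 mm above the underside
- knob_grip (a point): point on the lid's axis 30 mm above its underside, the height at which to grip the knob (free knob side from 9 to 48 mm above the underside)
- rack: black ball rack, 44 x 146 x 14 mm, fixed; origin at the centre of its underside, long side along its y. Four seats 21.5 mm wide and 6 mm deep in a row at y = -51, -17, 17, 51 mm; balls stand in the two end seats, the middle ones are empty. Rack and lid may change sides
- ball_a_center (a point): centre of a loose steel ball, 20 mm across, 33 g, in the rack's end seat at y = -51 mm; seated, the centre is 18 mm above the mat
- ball_b_center (a point): centre of the other loose ball, in the rack's end seat at y = +51 mm
- ball_c_center (a point): centre of the ball already in well_0 (10 mm above the well's floor); leave it there
- ball_d_center (a point): centre of the ball already in well_2; leave it there
- media_bottle: bystander: clear bottle with an orange cap, 56 mm across, 102 mm high, origin under its centre
- small_bottle: bystander: clear bottle with a red cap, 44 mm across, 80 mm high, origin under its centre
- flask: bystander: conical glass flask, 69 mm across, 101 mm high, origin under its centre
- tube_15: bystander: lying clear tube with an orange cap, 22 x 116 x 23 mm, origin under its centre
- marker: bystander: black marker pen lying, 18 x 125 x 18 mm, origin under its centre

How it is judged (in metres and radians):
On the way, in this order (a step that is already met when the one before it is completed fails the run):
1. one loose ball lies in each of the two wells that were empty (((horizontal distance between ball_a_center and well_1 below 0.006 m and z of ball_a_center in the frame of well_1 between 0.006 and 0.013 m and horizontal distance between ball_b_center and well_3 below 0.006 m and z of ball_b_center in the frame of well_3 between 0.006 and 0.013 m) or (horizontal distance between ball_a_center and well_3 below 0.006 m and z of ball_a_center in the frame of well_3 between 0.006 and 0.013 m and horizontal distance between ball_b_center and well_1 below 0.006 m and z of ball_b_center in the frame of well_1 between 0.006 and 0.013 m))), for 0.1 s.
2. the lid rests on top of the boss's thread, square, its line some way clockwise of the block's line (horizontal distance between knob_grip and hub_top below 0.004 m and angle between lid's own z axis and vertical below 0.12 rad and z of lid in the frame of hub_top between 0.017 and 0.0245 m and horizontal distance between lid_line and block_line above 0.055 m and contact force between lid and block above 0.3 N), for 0.05 s.
3. the lid has been turned backward up to the crest of the thread, the lines nearly together (horizontal distance between knob_grip and hub_top below 0.004 m and angle between lid's own z axis and vertical below 0.12 rad and z of lid in the frame of hub_top between 0.0205 and 0.0255 m and horizontal distance between lid_line and block_line below 0.045 m), for 0.02 s.
4. the lid has dropped into the thread start (horizontal distance between knob_grip and hub_top below 0.004 m and angle between lid's own z axis and vertical below 0.12 rad and z of lid in the frame of hub_top between 0.0135 and 0.0175 m and horizontal distance between lid_line and block_line below 0.05 m), for 0.05 s.
At the end, for the whole second after the job is handed in: The lid is square on the boss (4 mm, 7 degrees), one turn down from the drop (origin 6 to 10 mm above hub_top, a turn within a quarter turn), at rest and gripped with over 2 N; each well holds one ball (6 mm of its centre, on its floor), two of them those that were there (horizontal distance between knob_grip and hub_top below 0.004 m and angle between lid's own z axis and vertical below 0.12 rad and z of lid in the frame of hub_top between 0.006 and 0.01 m and contact force between the fingers and lid above 2 N and linear speed of lid below 0.02 m/s and ((horizontal distance between ball_a_center and well_1 below 0.006 m and z of ball_a_center in the frame of well_1 between 0.006 and 0.013 m and horizontal distance between ball_b_center and well_3 below 0.006 m and z of ball_b_center in the frame of well_3 between 0.006 and 0.013 m) or (horizontal distance between ball_a_center and well_3 below 0.006 m and z of ball_a_center in the frame of well_3 between 0.006 and 0.013 m and horizontal distance between ball_b_center and well_1 below 0.006 m and z of ball_b_center in the frame of well_1 between 0.006 and 0.013 m)) and horizontal distance between ball_c_center and well_0 below 0.006 m and z of ball_c_center in the frame of well_0 between 0.006 and 0.013 m and horizontal distance between ball_d_center and well_2 below 0.006 m and z of ball_d_center in the frame of well_2 between 0.006 and 0.013 m); the arm keeps its last pose, push and grip.
It fails at once if media bottle pushed more than 30 mm (distance of media_bottle from where it was at the start of the episode above 0.03 m).
It fails at once if small bottle pushed more than 30 mm (distance of small_bottle from where it was at the start of the episode above 0.03 m).
It fails at once if flask pushed more than 30 mm (distance of flask from where it was at the start of the episode above 0.03 m).
It fails at once if tube 15 pushed more than 30 mm (distance of tube_15 from where it was at the start of the episode above 0.03 m).
It fails at once if marker pushed more than 30 mm (distance of marker from where it was at the start of the episode above 0.03 m).
It also fails if it takes over 72 s, if anything falls off the work surface, if the arm or the gripper's body presses on something with over 40 N, if the wrist force passes 120 N, or if a joint passes its speed limit or range.

## Working session

There is one attempt and no reset: what is moved stays moved. The work goes in short steps, Python scripts to look and compute and a shell command to move; the robot and the scene stay as the last step left them, time stands still between calls to the robot, and variables do not carry over. Pictures are saved under pics/ and viewed, at most 10 in all, crops included, and the job is handed in when it is done.

```bash
mkdir -p pics; cat > h.py <<'E'
import numpy as np, cv2
from rig import r
def cap(n,f=None):
    c=r.capture(n)
    if f: cv2.imwrite('pics/'+f,cv2.cvtColor(c['color'],cv2.COLOR_RGB2BGR))
    return c
def ray(c,u,v):
    K=np.array(c['camera_matrix']);T=np.array(c['cam_to_world'])
    d=cv2.undistortPoints(np.array([[[u,v]]],float),K,np.array([c['k1'],0,0,0.]))[0,0]
    return T[:3,3],T[:3,:3]@np.array([d[0],d[1],1])
def onz(c,u,v,z):
    o,d=ray(c,u,v); return (o+d*(z-o[2])/d[2])
E
python3 - <<'E'
from h import *
for n in('scene','top'):
    c=cap(n,n+'0.png');T=np.array(c['cam_to_world']);print(n,c['k1'],np.round(T,2).tolist(),np.array(c['camera_matrix']).tolist())
s=r.observe();print(s)
E
```

```text
scene 0.05044239369389975 [[0.73, -0.35, 0.6, -373.26], [-0.69, -0.37, 0.62, -1015.33], [0.01, -0.86, -0.51, 885.99], [0.0, 0.0, 0.0, 1.0]] [[496.59600849549685, 0.0, 328.98325363086843], [0.0, 496.59600849549685, 194.73180228519266], [0.0, 0.0, 1.0]]
top -0.034317487757238016 [[-0.01, -0.98, 0.18, 353.32], [-1.0, 0.01, 0.02, -61.79], [-0.02, -0.18, -0.98, 1228.01], [0.0, 0.0, 0.0, 1.0]] [[437.92302016601656, 0.0, 318.1497027718013], [0.0, 437.92302016601656, 197.67661491739193], [0.0, 0.0, 1.0]]
{'t': 0.1, 'q': array([-1.25957561e+00,  4.80778364e-01,  1.59677874e+00, -2.60315415e-05,
        1.06508788e+00, -4.65933505e-02]), 'joint_vel': array([-0.00325204, -0.00086633, -0.00187159,  0.00269942, -0.0013075 ,
        0.00087411]), 'effort': array([-1.66000264e-04, -9.52258730e+01, -4.31039143e+01,  3.21329753e-05,
        5.30504840e-03,  3.11660777e-06]), 'tool_pos': array([ 227.55745715, -608.49585445,  230.74253781]), 'tcp_rot': array([-3.14054040e+00, -2.62787903e-05,  3.57826671e-01]), 'contact_force': array([ 0.52497832, -0.02246072, -0.13340323]), 'torque': array([-0.00701055,  0.06509653,  0.042892  ]), 'grip_force': 0.0, 'finger_gap': 85.64771214366688}
```

View pics/top0.png

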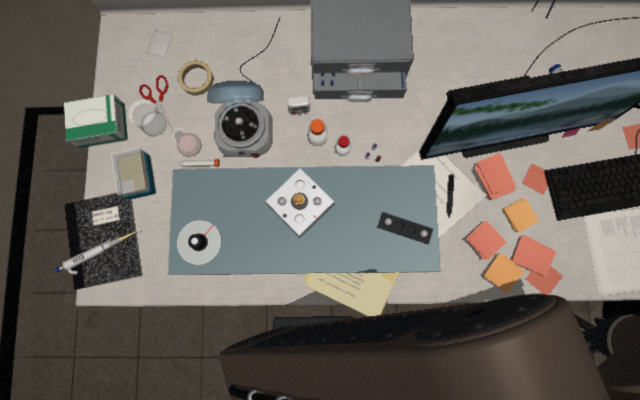

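View pics/scene0.png

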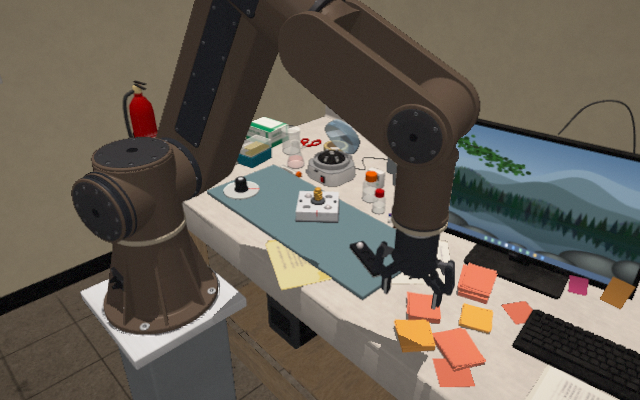

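The top view shows the block at (300,201) with its red line near (316,217). The lid is at (200,242), with its line at about (210,228). The rack is at (406,228), with balls near (391,221) and (421,235). Next I'll enlarge and measure.

```bash
python3 - <<'E'
from h import *
c=cap('top');im=c['color'];b=cv2.cvtColor(im,cv2.COLOR_RGB2BGR)
a=cv2.resize(b[160:245,260:345],None,fx=4.6,fy=4.6,interpolation=cv2.INTER_CUBIC)
d=cv2.resize(b[185:270,360:445],None,fx=4.6,fy=4.6,interpolation=cv2.INTER_CUBIC)
cv2.imwrite('pics/crop1.png',np.hstack([a,d]))
hsv=cv2.cvtColor(im,cv2.COLOR_RGB2HSV)
def comps(m,lo,hi,box):
    x0,y0,x1,y1=box;n,l,s,ce=cv2.connectedComponentsWithStats(m[y0:y1,x0:x1].astype(np.uint8))
    for i in range(1,n):
        if lo<s[i,4]<hi: print('  ',s[i,4],np.round(ce[i]+[x0,y0],1)); yield ce[i]+[x0,y0],(l==i)
H,S,V=[hsv[...,i].astype(int) for i in range(3)]
red=((H<8)|(H>172))&(S>90)&(V>100)
print('red block');[print(onz(c,*p,50).round(1)) for p,_ in comps(red,2,200,(260,160,345,245))]
print('red lid');[print(onz(c,*p,20).round(1)) for p,_ in comps(red,2,200,(175,215,225,270))]
print('brass');[print(onz(c,*p,101).round(1)) for p,_ in comps((H>10)&(H<28)&(S>90)&(V>70),10,400,(270,170,330,230))]
print('rack')
for p,m in comps((V<70),200,4000,(365,195,445,260)):
    ys,xs=np.nonzero(m);cn=np.stack([xs+365,ys+195],1).astype(np.float32)
    q=np.array([onz(c,u,v,28)[:2] for u,v in cn],np.float32);print(cv2.minAreaRect(q))
print('lid white')
for p,m in comps((S<50)&(V>130),300,4000,(170,210,235,272)):
    q=np.stack(np.nonzero(m)[::-1],1)+[170,210];(u,v),R=cv2.minEnclosingCircle(q.astype(np.float32));print(u,v,R,onz(c,u,v,20).round(1))
print('knob')
for p,m in comps((V<70),50,4000,(170,210,235,272)): print(onz(c,*p,50).round(1))
print('block')
for p,m in comps((S<50)&(V>130),500,8000,(260,160,345,245)):
    ys,xs=np.nonzero(m);q=np.array([onz(c,u+260,v+160,50)[:2] for u,v in zip(xs,ys)],np.float32);print(cv2.minAreaRect(q))
E
```

```text
red block
red lid
   5 [209. 229.]
[485.6 261.8  20. ]
brass
   106 [298.6 199.1]
[552.7   6.7 101. ]
rack
   741 [404.7 227.8]
((481.5856018066406, -279.8529052734375), (144.64483642578125, 43.993255615234375), 70.50969696044922)
lid white
   2396 [208.  245.6]
209.5 240.89344787597656 38.81574630737305 [452.5 259.3  20. ]
knob
   191 [198.5 241.9]
[447.6 281.1  50. ]
block
   6166 [304.5 203.2]
((555.2669067382812, 2.1102294921875), (233.71292114257812, 233.2544403076172), 89.14747619628906)
```

View pics/crop1.png

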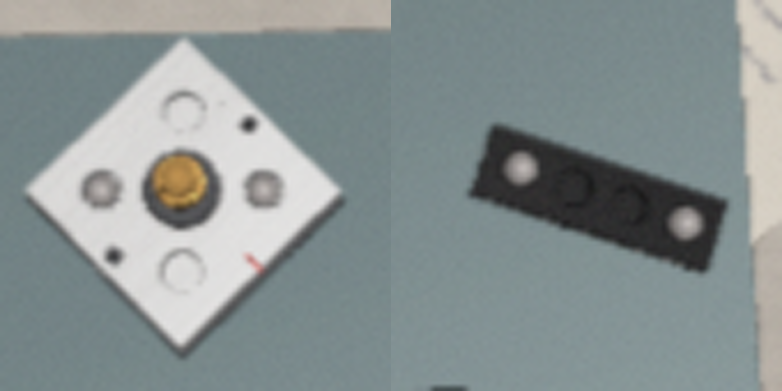

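In the crop the block's corners are at (183,38), (343,190), (183,357) and (25,190). The empty wells are at (183,110) and (182,270), the seated balls at (101,188) and (263,188), and the red line at (254,263). The rack balls are at (521,167) and (685,223).

```bash
python3 - <<'E'
from h import *
c=cap('top')
f=lambda x,y,z,o=(260,160):onz(c,x/4.6-.4+o[0],y/4.6-.4+o[1],z).round(1)
P=[f(*p,50) for p in((183,38),(343,190),(183,357),(25,190))];print('corners',P,np.mean(P,0),[np.linalg.norm(P[i]-P[i-1]) for i in range(4)])
print('diag',np.degrees(np.arctan2(*(P[0]-P[2])[[1,0]])),np.degrees(np.arctan2(*(P[3]-P[1])[[1,0]])))
print('wells',f(183,110,50),f(182,270,50));print('seated balls',f(101,188,50),f(263,188,50));print('line',f(254,263,50))
for x,y in((521,167),(685,223)):print('ball',f(x-391,y,32+3,(360,185)))
E
```

```text
corners [array([649.5,   7.5,  50. ]), array([555.4, -87.3,  50. ]), array([457.4,   7.9,  50. ]), array([557.8, 101.8,  50. ])] [555.025   7.475  50.   ] [np.float64(131.5347102479038), np.float64(133.57338806813283), np.float64(136.62737646606556), np.float64(137.46770529837178)]
diag -0.11930389735841318 89.2728583383454
wells [605.2   7.6  50. ] [508.7   8.4  50. ]
seated balls [558.4  56.5  50. ] [557.2 -39.8  50. ]
line [512.4 -34.1  50. ]
ball [ 500.5 -233.6   35. ]
ball [ 465.9 -329.4   35. ]
```

```bash
python3 -m handwheel '[[0.5,2.4,2.8,-0.5,0,0,-2.5],[0.5,2.4,2.8,-0.5,0,0,-2.5],[0.5,2.4,2.8,-0.5,0,0,-2.5],[0.5,2.4,2.8,-0.5,0,0,-2.5],[0.5,2.4,2.8,-0.5,0,0,-2.5],[0.5,2.4,2.8,-0.5,0,0,-2.5],[0.5,2.4,2.8,-0.5,0,0,-2.5],[0.5,2.4,2.8,-0.5,0,0,-2.5]]' 30
python3 -m handwheel '[[0.5,2.4,2.8,-1.0,0,0,-0.5],[0.5,2.4,2.8,-1.0,0,0,0],[0.5,0,0,-2,0,0,0],[0.5,0,0,-2,0,0,0],[0.5,0,0,-1,0,0,0],[0.5,0,0,0,0,0,0],[0.5,0,0,0,0,0,0],[0.5,0,0,0,0,0,0]]'
python3 - <<'E'
from h import *
c=cap('wrist','w1.png');print(r.observe());print(np.array(c['cam_to_world']).round(2),c['camera_matrix'])
E
```

```text
t: 0.87
tool_pos: [420.5, -383.3, 191.1]
tcp_rot: [3.142, -0.0, 0.006]
contact_force: [1.1, -0.0, 1.2]
finger_gap: 43.1
grip_force: 0.0
t: 1.53
tool_pos: [467.8, -329.6, 122.2]
tcp_rot: [3.141, -0.001, -0.001]
contact_force: [-0.3, -0.4, 0.3]
finger_gap: 42.6
grip_force: 0.0
{'t': 1.5833, 'q': array([-6.66709881e-01,  5.05734421e-01,  1.87888116e+00,  2.75513782e-05,
        7.55474761e-01,  9.04909067e-01]), 'joint_vel': array([ 0.00146573, -0.0032013 ,  0.00147144,  0.00089426, -0.00274901,
        0.00061145]), 'effort': array([ 2.36982414e-01, -8.57965279e+01, -3.20459247e+01,  7.83007359e-03,
        2.84535944e-02, -1.37944779e-03]), 'tool_pos': array([ 467.93868805, -329.66157758,  122.35914811]), 'tcp_rot': array([ 3.14067947e+00, -1.19305989e-03, -8.42118266e-04]), 'contact_force': array([ 0.78949301, -0.21850276,  0.32904549]), 'torque': array([0.0251126 , 0.00075099, 0.06354309]), 'grip_force': 0.0, 'finger_gap': 42.93787599807349}
[[-0.0000e+00 -9.5000e-01 -3.0000e-01  5.4470e+02]
 [-1.0000e+00  0.0000e+00 -0.0000e+00 -3.2833e+02]
 [ 0.0000e+00  3.0000e-01 -9.5000e-01  2.6420e+02]
 [ 0.0000e+00  0.0000e+00  0.0000e+00  1.0000e+00]] [[340.77826314   0.         330.69929516]
 [  0.         340.77826314 196.90774638]
 [  0.           0.           1.        ]]
```

View pics/w1.png

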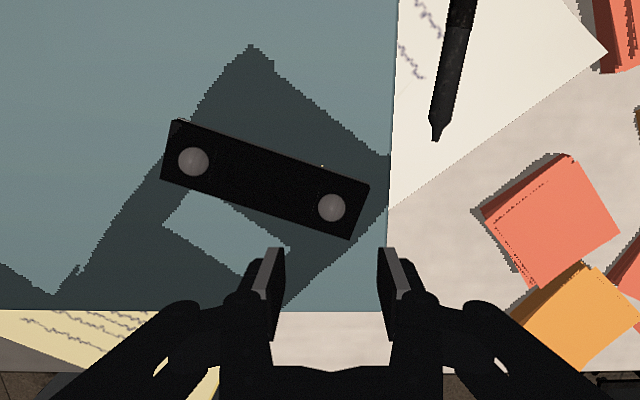

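The wrist picture shows the rack with balls at (332,208) and (193,161), and the fingers open below at (270,290) and (390,290).

```bash
python3 - <<'E'
from h import *
c=cap('wrist');g=cv2.cvtColor(c['color'],cv2.COLOR_RGB2GRAY)
s=r.observe()['tool_pos']
for x,y in((332,208),(193,161)):
    m=(g[y-22:y+22,x-22:x+22]>75).astype(np.uint8);n,l,st,ce=cv2.connectedComponentsWithStats(m);i=l[22,22]
    p=ce[i]+[x-22,y-22];P=onz(c,*p,32);print(p,st[i],P.round(1),(P-s).round(1))
E
```

```text
[331.10018904 207.39508507] [  8   9  27  26 529] [ 463.  -328.7   32. ] [ -5.    0.9 -90.4]
[191.45421903 160.96768402] [  8   9  28  27 557] [ 497.2 -231.7   32. ] [ 29.3  97.9 -90.4]
```

```bash
python3 -m handwheel '[[0.5,-0.5,0.1,-2,0,0,0],[0.5,0,0,-3,0,0,0],[0.5,0,0,-2.5,0,0,0],[0.5,0,0,-1,0,0,0],[0.5,0,0,-0.6,0,0,0],[0.3,0,0,0,0,0,0],[0.1,0,0,0,0,0,0],[0.1,0,0,0,0,0,0]]' 30
python3 -m handwheel '[[0,0,0,0,0,0,0],[0,0,0,0,0,0,0],[0,0,0,0,0,0,0],[0,0,0,0.5,0,0,0],[0,0,0,1,0,0,0],[0,0,0,1,0,0,0],[0,0,0,1,0,0,0],[0,0,0,0,0,0,0]]'
```

```text
t: 2.3
tool_pos: [463.4, -328.4, 31.6]
tcp_rot: [3.14, -0.001, -0.0]
contact_force: [0.1, 0.1, -0.5]
finger_gap: 16.9
grip_force: 29.3
t: 2.97
tool_pos: [463.6, -328.6, 67.8]
tcp_rot: [3.14, -0.002, 0.0]
contact_force: [1.1, -0.2, 0.5]
finger_gap: 17.1
grip_force: 29.5
```

```bash
python3 - <<'E'
from h import *
c=cap('wrist');b=cv2.cvtColor(c['color'],cv2.COLOR_RGB2BGR)[130:400,150:480];cv2.imwrite('pics/w2.png',cv2.resize(b,None,fx=2,fy=2))
E
```

```text
(no output)
```

View pics/w2.png

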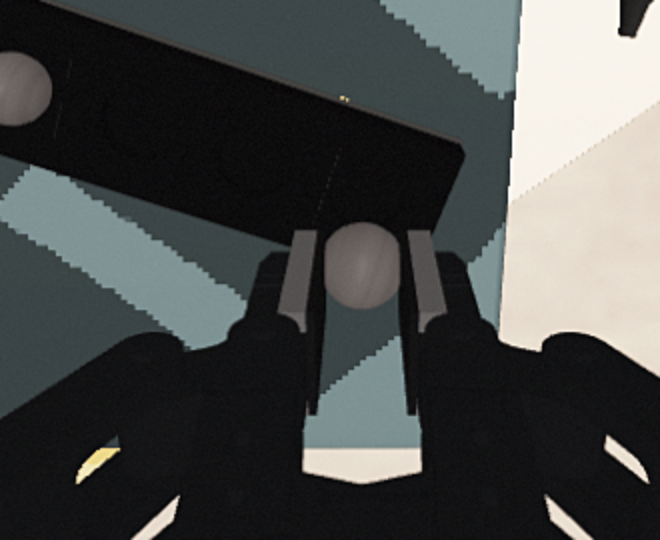

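The ball is held between the fingertips at about (362,265) in the crop. Now I'll carry it to the near well and look from above.

```bash
python3 -m handwheel '[[0,0,2,2,0,0,0],[0,0.5,4,1.5,0,0,0],[0,0.5,4,1.5,0,0,0],[0,0.5,4,1,0,0,0],[0,0.5,4,1,0,0,0],[0,0.5,4,0.5,0,0,0],[0,0.5,4,0,0,0,0],[0,0.5,4,0,0,0,0]]'
python3 -m handwheel '[[0,0.5,2.7,0,0,0,0],[0,0.4,1,0,0,0,0],[0,0,0,0,0,0,0],[0,0,0,0,0,0,0],[0,0,0,0,0,0,0],[0,0,0,0,0,0,0],[0,0,0,0,0,0,0],[0,0,0,0,0,0,0]]'
python3 - <<'E'
from h import *
c=cap('wrist','w3.png')
E
```

```text
t: 3.68
tool_pos: [497.4, -28.5, 139.8]
tcp_rot: [3.141, -0.001, -0.0]
contact_force: [0.8, -0.1, -0.7]
finger_gap: 17.0
grip_force: 29.5
t: 4.35
tool_pos: [506.2, 5.8, 139.4]
tcp_rot: [3.142, 0.0, -0.001]
contact_force: [-0.5, -0.4, -0.0]
finger_gap: 16.9
grip_force: 29.5
```

View pics/w3.png

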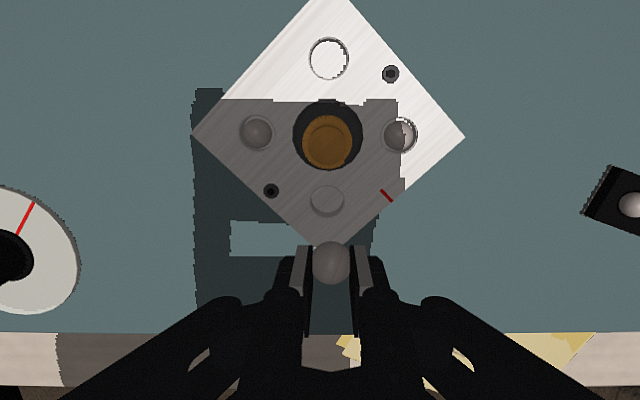

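The block is in view. The far well is at (328,58), the near well at (327,201), the seated balls at (256,132) and (401,134), and the red line from about (380,190) to (392,202). The held ball is at (331,262).

```bash
python3 - <<'E'
from h import *
c=cap('wrist');s=r.observe()['tool_pos'];print(s.round(1))
for n,x,y,z in(('far',328,58,50),('near',327,201,50),('balls',256,132,49),('',401,134,49),('cornL',191,131,50),('cornR',465,137,50),('line',386,196,50),('hubtop ctr',327,140,60)):print(n,onz(c,x,y,z).round(1))
im=cv2.cvtColor(c['color'],cv2.COLOR_RGB2HSV);H,S,V=[im[...,i].astype(int) for i in range(3)]
m=((H<8)|(H>172))&(S>110)&(V>60)
for n,b,z in(('block line',(360,170,410,220),50),('lid line',(0,190,60,245),20)):
    ys,xs=np.nonzero(m[b[1]:b[3],b[0]:b[2]]);P=np.array([onz(c,x+b[0],y+b[1],z)[:2] for x,y in zip(xs,ys)])
    d=np.linalg.svd(P-P.mean(0))[2][0];t=(P-P.mean(0))@d;print(n,len(P),P.mean(0).round(1),np.degrees(np.arctan2(d[1],d[0])).round(1),'ends',(P.mean(0)+d*t.min()).round(1),(P.mean(0)+d*t.max()).round(1))
m=((H>8)&(H<28)&(S>80)&(V>60))[100:180,290:365].astype(np.uint8);n,l,st,ce=cv2.connectedComponentsWithStats(m);i=1+st[1:,4].argmax();print('brass',st[i],ce[i]+[290,100])
# ball in grip
print('held ball',onz(c,331,262,s[2]+3).round(1))
E
```

```text
[506.3   6.1 139.4]
far [601.7   8.9  50. ]
near [506.4   9.9  50. ]
balls [555.2  57.7  49. ]
 [553.8 -40.4  49. ]
cornL [556.2 101.3  50. ]
cornR [552.  -83.7  50. ]
line [510.1 -32.2  50. ]
hubtop ctr [551.4   9.6  60. ]
block line 56 [510.9 -32.1] -135.4 ends [515. -28.] [506.7 -36.2]
lid line 131 [481.5 263.2] 141.6 ends [496.1 251.7] [466.9 274.8]
brass [  12   15   51   55 2124] [326.8747646  141.73870056]
held ball [507.8   7.1 142.4]
```

```bash
python3 -m handwheel '[[0,0,0.35,-2,0,0,0],[0,0,0,-3,0,0,0],[0,0,0,-2.5,0,0,0],[0,0,0,-0.8,0,0,0],[0,0,0,-0.3,0,0,0],[0,0,0,0,0,0,0],[0,0,0,0,0,0,0],[0,0,0,0,0,0,0]]'
python3 -m handwheel '[[0.3,0,0,0,0,0,0],[0.3,0,0,0,0,0,0],[0.35,0,0,0,0,0,0],[0.35,0,0,0,0,0,0],[0.35,0,0,1,0,0,0],[0.4,0,0,3,0,0,0],[0.5,0,0,3,0,0,0],[0.5,0,0,1,0,0,0]]'
python3 - <<'E'
from h import *
c=cap('wrist','w4.png');print(r.observe()['tool_pos'])
E
```

```text
t: 5.12
tool_pos: [507.2, 10.1, 54.6]
tcp_rot: [3.142, -0.002, -0.0]
contact_force: [0.8, -0.2, -0.0]
finger_gap: 16.7
grip_force: 29.5
t: 5.78
tool_pos: [507.8, 10.1, 137.2]
tcp_rot: [3.141, -0.004, 0.0]
contact_force: [1.7, -0.4, 1.4]
finger_gap: 42.6
grip_force: 0.0
[508.35344183  10.14765812 137.67078837]
```

```bash
python3 -m handwheel '[[0.5,-0.2,-4,0,0,0,0],[0.5,-0.2,-4,0,0,0,0],[0.5,-0.2,-4,0,0,0,0],[0.5,-0.2,-4,0,0,0,0],[0.5,-0.1,-4,0,0,0,0],[0.5,-0.1,-4,-2,0,0,0],[0.5,0,-0.2,-3,0,0,0],[0.5,0,0,0,0,0,0]]'
python3 - <<'E'
import cv2;b=cv2.imread('pics/w4.png')[150:250,270:390];cv2.imwrite('pics/w4c.png',cv2.resize(b,None,fx=3,fy=3))
from h import *
print(r.observe()['tool_pos'],r.observe()['joint_vel'].round(3))
E
```

```text
t: 6.5
tool_pos: [493.9, -230.2, 80.9]
tcp_rot: [-3.139, 0.004, -0.003]
contact_force: [-2.5, 0.7, -0.6]
finger_gap: 42.7
grip_force: 0.0
[ 493.94447952 -230.22826612   80.91954996] [ 0.05  -0.061 -0.001  0.006  0.112  0.023]
```

View pics/w4c.png

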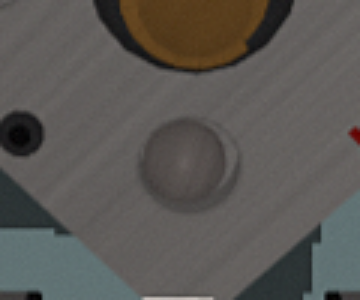

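The first ball sits in the near well, at (188,165) in the crop. Next is the second ball.

```bash
python3 -m handwheel '[[0.5,0,0,-1,0,0,0],[0.5,0,0,-1,0,0,0],[0.5,0,0,-1,0,0,0],[0.5,0,0,0,0,0,0],[0.5,0,0,0,0,0,0],[0.5,0,0,0,0,0,0],[0.5,0,0,0,0,0,0],[0.5,0,0,0,0,0,0]]'
python3 - <<'E'
from h import *
c=cap('wrist');g=cv2.cvtColor(c['color'],cv2.COLOR_RGB2GRAY);s=r.observe()['tool_pos'];print(s)
T=np.array(c['cam_to_world']);K=np.array(c['camera_matrix'])
p=np.linalg.inv(T)@np.array([497.2,-231.7,32,1]);x,y=(K@(p[:3]/p[2]))[:2].astype(int);print(x,y)
m=(g[y-25:y+25,x-35:x+35]>75).astype(np.uint8);n,l,st,ce=cv2.connectedComponentsWithStats(m)
for i in range(1,n):
    if st[i,4]>80:P=onz(c,*(ce[i]+[x-35,y-25]),32);print(st[i],P.round(1),(P-s).round(1))
E
```

```text
t: 7.17
tool_pos: [496.8, -229.1, 55.3]
tcp_rot: [3.141, -0.001, 0.0]
contact_force: [-0.6, -0.4, -0.5]
finger_gap: 42.8
grip_force: 0.0
[ 496.68982442 -229.11864525   55.19618983]
337 239
[  20    8   37   37 1081] [ 497.1 -232.6   32. ] [  0.4  -3.5 -23.2]
```

```bash
python3 -m handwheel '[[0.5,0,-0.3,-1,0,0,0],[0.5,0,0,-1,0,0,0],[0.5,0,0,-0.4,0,0,0],[0.5,0,0,0,0,0,0],[0.1,0,0,0,0,0,0],[0,0,0,0,0,0,0],[0,0,0,0,0,0,0],[0,0,0,0,0,0,0]]'
python3 -m handwheel '[[0,0,0,0,0,0,0],[0,0,0,0.5,0,0,0],[0,0,0,1,0,0,0],[0,0,0,2,0,0,0],[0,0,0,3,0,0,0],[0,0,0,3,0,0,0],[0,0,0,1.5,0,0,0],[0,0,0,0,0,0,0]]'
python3 -m handwheel '[[0,1,4,0,0,0,0],[0,2,4,0,0,0,0],[0,2,4,0,0,0,0],[0,2,4,0,0,0,0],[0,2,4,0,0,0,0],[0,1,3.5,0,0,0,0],[0,0.5,0.6,0,0,0,0],[0,0,0,0,0,0,0]]'
```

```text
t: 7.88
tool_pos: [496.6, -232.1, 31.0]
tcp_rot: [3.141, -0.0, 0.0]
contact_force: [-0.1, 0.8, -0.9]
finger_gap: 17.1
grip_force: 29.3
t: 8.55
tool_pos: [498.4, -233.1, 145.2]
tcp_rot: [3.139, -0.006, 0.0]
contact_force: [1.5, -0.5, -0.9]
finger_gap: 17.5
grip_force: 29.3
t: 9.22
tool_pos: [596.7, 0.5, 140.7]
tcp_rot: [-3.141, -0.0, 0.003]
contact_force: [-1.4, -0.1, 0.1]
finger_gap: 17.4
grip_force: 29.4
```

```bash
python3 -m handwheel '[[0,0,0,-1,0,0,0],[0,0,0,-2,0,0,0],[0,0,0,-2,0,0,0],[0,0,0,0,0,0,0],[0,0,0,0,0,0,0],[0,0,0,0,0,0,0],[0,0,0,0,0,0,0],[0,0,0,0,0,0,0]]'
```

```text
t: 9.88
tool_pos: [596.5, -2.4, 91.8]
tcp_rot: [3.142, -0.002, -0.0]
contact_force: [0.7, -0.9, -0.2]
finger_gap: 17.4
grip_force: 29.4
```

```bash
python3 -m handwheel '[[0,0.55,1.1,0,0,0,0],[0,0,0,-1,0,0,0],[0,0,0,-1,0,0,0],[0,0,0,-1,0,0,0],[0,0,0,-0.8,0,0,0],[0,0,0,0,0,0,0],[0,0,0,0,0,0,0],[0,0,0,0,0,0,0]]'
```

```text
t: 10.55
tool_pos: [601.1, 8.9, 52.0]
tcp_rot: [-3.142, 0.001, -0.0]
contact_force: [-0.2, -0.3, -0.2]
finger_gap: 16.9
grip_force: 29.4
```

```bash
python3 -m handwheel '[[0.3,0,0,0,0,0,0],[0.3,0,0,0,0,0,0],[0.35,0,0,0,0,0,0],[0.35,0,0,0,0,0,0],[0.35,0,0,1,0,0,0],[0.4,0,0,3,0,0,0],[0.5,0,0,3,0,0,0],[0.5,0,0,3,0,0,0]]'
python3 -m handwheel '[[0.7,-2.5,2.5,0.5,0,0,0],[0.9,-2.5,2.5,0.5,0,0,0],[1,-2.5,2.5,0,0,0,0],[1,-2.5,2.5,0,0,0,0],[1,-2.5,2.5,0,0,0,0],[1,-2.5,2.5,0,0,0,0],[1,-2.5,2.5,0,0,0,0],[1,0,2.5,0,0,0,0]]'
python3 -m handwheel '[[1,0,2.5,0,0,0,0],[1,0,2,0,0,0,0],[1,0,0,0,0,0,0],[1,0,0,0,0,0,0],[1,0,0,0,0,0,0],[1,0,0,0,0,0,0],[1,0,0,0,0,0,0],[1,0,0,0,0,0,0]]'
python3 - <<'E'
from h import *
c=cap('wrist','w5.png');print(r.observe()['tool_pos'],r.observe()['q'].round(2))
d=cap('top');b=cv2.cvtColor(d['color'],cv2.COLOR_RGB2BGR)[160:245,260:345];w=cv2.imread('pics/w5.png')
cv2.imwrite('pics/w5b.png',np.vstack([w,cv2.copyMakeBorder(cv2.resize(b,(200,200),interpolation=cv2.INTER_CUBIC),0,0,0,440,0)]))
E
```

```text
t: 11.22
tool_pos: [601.1, 9.0, 154.4]
tcp_rot: [-3.142, 0.0, -0.0]
contact_force: [1.3, -0.2, -0.5]
finger_gap: 42.9
grip_force: 0.0
t: 11.88
tool_pos: [421.5, 209.2, 163.3]
tcp_rot: [3.141, 0.003, 0.0]
contact_force: [0.5, 0.4, -0.6]
finger_gap: 85.4
grip_force: 0.0
t: 12.55
tool_pos: [426.5, 253.3, 162.8]
tcp_rot: [3.142, 0.0, -0.001]
contact_force: [0.1, -0.5, -0.2]
finger_gap: 85.6
grip_force: 0.0
[426.53046811 253.41414902 162.7951462 ] [ 0.47  0.36  2.01 -0.    0.77  2.05]
```

View pics/w5b.png

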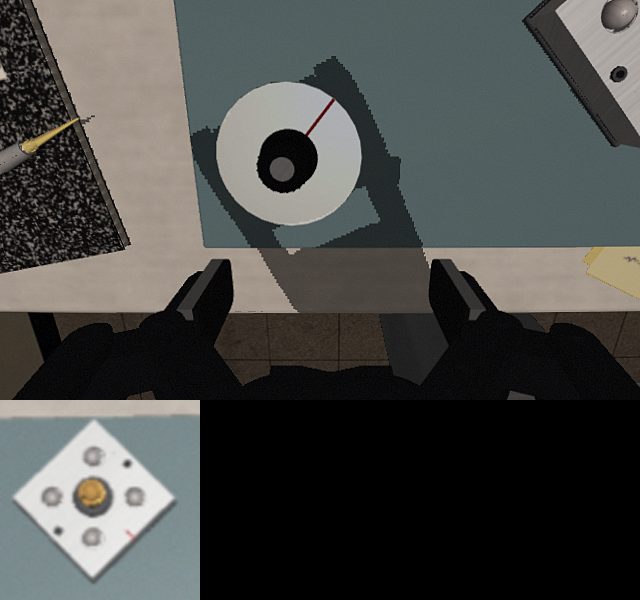

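All four wells now hold balls. The lid's disc is centred near (289,153), the light knob top is at (282,169), and its red line runs from (307,136) to (333,99).

```bash
python3 - <<'E'
from h import *
c=cap('wrist');im=cv2.cvtColor(c['color'],cv2.COLOR_RGB2HSV);s=r.observe()['tool_pos']
H,S,V=[im[...,i].astype(int) for i in range(3)]
red=((H<8)|(H>172))&(S>110)&(V>60)
m=((S<45)&(V>110)).astype(np.uint8);m[:, :200]=0;m[:,380:]=0;m[240:]=0
n,l,st,ce=cv2.connectedComponentsWithStats(m);i=1+st[1:,4].argmax()
pts=cv2.convexHull(np.argwhere(l==i)[:,::-1].astype(np.int32))[:,0]
P=np.array([onz(c,u,v,20)[:2] for u,v in pts],np.float32);C,R=cv2.minEnclosingCircle(P);print('disc',C,R)
E_=cv2.fitEllipse(P);print(E_)
ys,xs=np.nonzero(red[80:150,290:350]);L=np.array([onz(c,x+290,y+80,20)[:2] for x,y in zip(xs,ys)])
d=np.linalg.svd(L-L.mean(0))[2][0];v=L.mean(0)-np.array(E_[0]);d*=np.sign(d@v)
print('line',L.mean(0),np.degrees(np.arctan2(d[1],d[0])),'radial',np.degrees(np.arctan2(v[1],v[0])),np.hypot(*v))
print('knob top',onz(c,282,169,62)); print('delta',np.array(E_[0])-s[:2])
E
```

```text
disc (447.41680908203125, 290.4019470214844) 61.923526763916016
((447.61456298828125, 290.3560485839844), (122.52043914794922, 123.2749252319336), 115.76939392089844)
line [481.35757237 263.61547035] -38.403765607817185 radial -38.39603535924474 43.05402659526584
knob top [447.50113722 290.29934839  62.        ]
delta [21.06156407 36.70949576]
```

```bash
python3 -m handwheel '[[1,0.5,1,0,0,0,-5],[1,0.5,1,-1,0,0,-5],[1,0.5,1,-1,0,0,-5],[1,0.6,0.7,-1,0,0,-5],[1,0,0,-1,0,0,-5],[1,0,0,0,0,0,0],[1,0,0,0,0,0,0],[1,0,0,0,0,0,0]]' 50
cat > lid.py <<'E'
from h import *
def disc(c,z):
    im=cv2.cvtColor(c['color'],cv2.COLOR_RGB2HSV);S,V=im[...,1].astype(int),im[...,2].astype(int)
    m=((S<45)&(V>100)).astype(np.uint8);n,l,st,ce=cv2.connectedComponentsWithStats(m)
    for i in range(1,n):
        x,y,w,h,a=st[i]
        if 1500<a and 60<w<300 and 50<h<300 and x>0:
            pts=cv2.convexHull(np.argwhere(l==i)[:,::-1].astype(np.int32))[:,0]
            P=np.array([onz(c,u,v,z)[:2] for u,v in pts],np.float32)
            print(st[i],'ell',[np.round(q,1) for q in cv2.fitEllipse(P)],'circ',[np.round(q,1) for q in cv2.minEnclosingCircle(P)])
E
python3 - <<'E'
from lid import *
c=cap('wrist','w6.png');print(r.observe()['tool_pos']);disc(c,20)
E
```

```text
t: 13.37
tool_pos: [447.4, 290.8, 123.1]
tcp_rot: [3.142, 0.0, -0.433]
contact_force: [0.4, -0.2, -0.5]
finger_gap: 85.9
grip_force: 0.0
[447.5483583  290.86774095 123.27788288]
```

```bash
python3 -m handwheel '[[1,0,0,-2,0,0,0],[1,0,0,-3,0,0,0],[1,0,0,-3,0,0,0],[1,0,0,-1.5,0,0,0],[1,0,0,-0.6,0,0,0],[1,0,0,0,0,0,0],[0.3,0,0,0,0,0,0],[0.3,0,0,0,0,0,0]]' 50
python3 -m handwheel '[[0.3,0,0,0,0,0,0],[0.3,0,0,0,0,0,0],[0.3,0,0,0,0,0,0],[0.3,0,0,0,0,0,0],[0.3,0,0,0,0,0,0],[0.3,0,0,0,0,0,0],[0.3,0,0,0,0,0,0],[0.3,0,0,0,0,0,0]]'
python3 - <<'E'
from h import *
c=cap('wrist','w7.png')
E
```

```text
t: 14.08
tool_pos: [448.3, 291.4, 23.1]
tcp_rot: [-3.14, -0.001, -0.436]
contact_force: [-0.2, -0.3, -0.7]
finger_gap: 64.0
grip_force: 0.0
t: 14.75
tool_pos: [448.0, 291.3, 23.0]
tcp_rot: [-3.14, -0.001, -0.436]
contact_force: [-1.3, -1.7, 14.2]
finger_gap: 39.5
grip_force: 49.2
```

View pics/w7.png

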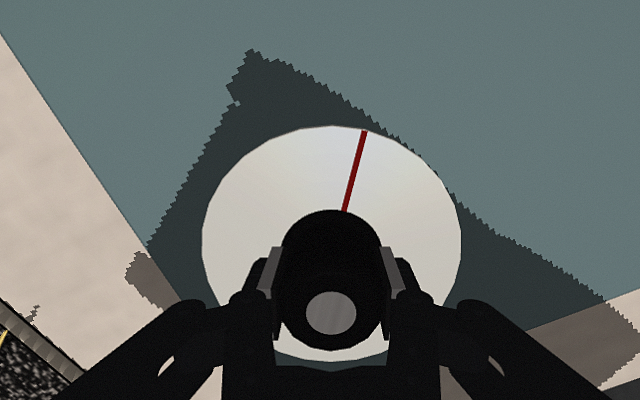

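The knob is gripped. The disc's edges are at left (202,237), right (461,237), top (332,125) and bottom (333,362). The knob's top disc is at (331,313) and the red line runs from (344,210) to (365,131).

```bash
python3 - <<'E'
from h import *
c=cap('wrist');s=r.observe()['tool_pos'];print(s.round(1))
L,R_,T,B=[onz(c,*p,20)[:2] for p in((202,237),(461,237),(332,125.5),(333,362))];print((L+R_)/2,np.linalg.norm(L-R_),(T+B)/2,np.linalg.norm(T-B))
print('knob',onz(c,331,313,62)); a,b=onz(c,344,210,20),onz(c,365,131,20);d=b-a;print('line yaw',np.degrees(np.arctan2(d[1],d[0])),b)
E
python3 -m handwheel '[[0.3,0,0,1,0,0,0],[0.3,0,0,2,0,0,0],[0.3,0,0,3,0,0,0],[0.3,0,0,3,0,0,0],[0.3,0,0,3,0,0,0],[0.3,0,0,2,0,0,0],[0.3,0,0,0,0,0,0],[0.3,0,0,0,0,0,0]]'
```

```text
[448.  291.4  23. ]
[457.96654839 287.26013558] 120.56745519483 [448.03162815 291.27879362] 123.37071467051679
knob [448.49019497 291.83912359  62.        ]
line yaw -38.39594825401701 [496.16018582 253.90019281  20.        ]
t: 15.52
tool_pos: [448.1, 291.4, 163.5]
tcp_rot: [-3.139, -0.002, -0.436]
contact_force: [0.9, -0.0, -1.5]
finger_gap: 39.4
grip_force: 50.8
```

```bash
python3 -m handwheel '[[0.3,0.44,-1.17,0,0,0,7],[0.3,0.44,-1.17,0,0,0,7],[0.3,0.44,-1.17,0,0,0,7],[0.3,0.44,-1.17,0,0,0,7],[0.3,0.44,-1.17,0,0,0,7],[0.3,0.44,-1.17,0,0,0,7],[0.3,0.44,-1.17,0,0,0,7],[0.3,0.44,-1.17,0,0,0,7]]'
python3 -m handwheel '[[0.3,0.44,-1.17,0,0,0,7],[0.3,0.44,-1.17,0,0,0,7],[0.3,0.44,-1.17,0,0,0,7],[0.3,0.44,-1.17,0,0,0,7],[0.3,0.44,-1.17,0,0,0,7],[0.3,0.44,-1.17,0,0,0,7],[0.3,0.44,-1.17,0,0,0,7],[0.3,0.44,-1.17,0,0,0,7]]'
python3 -m handwheel '[[0.3,0.44,-1.17,0,0,0,7],[0.3,0.44,-1.17,0,0,0,7],[0.3,0.44,-1.17,0,0,0,7],[0.3,0.44,-1.17,0,0,0,7],[0.3,0.44,-1.17,0,0,0,7],[0.3,0.44,-1.17,0,0,0,7],[0.3,0.44,-1.17,0,0,0,7],[0.3,0.44,-1.17,0,0,0,4.4]]'
python3 -m handwheel '[[0.3,0,0,0,0,0,0],[0.3,0,0,0,0,0,0],[0.3,0,0,0,0,0,0],[0.3,0,0,0,0,0,0],[0.3,0,0,0,0,0,0],[0.3,0,0,0,0,0,0],[0.3,0,0,0,0,0,0],[0.3,0,0,0,0,0,0]]'
```

```text
t: 16.18
tool_pos: [481.9, 196.5, 160.7]
tcp_rot: [-3.141, 0.002, 0.547]
contact_force: [-0.2, 0.6, -1.5]
finger_gap: 39.2
grip_force: 50.8
t: 16.85
tool_pos: [517.1, 103.0, 160.7]
tcp_rot: [-3.139, 0.0, 1.525]
contact_force: [0.6, 0.7, -1.7]
finger_gap: 39.6
grip_force: 50.8
t: 17.52
tool_pos: [552.3, 9.6, 160.6]
tcp_rot: [-3.14, -0.002, 2.457]
contact_force: [-0.7, 0.6, -2.0]
finger_gap: 39.5
grip_force: 50.8
t: 18.18
tool_pos: [553.0, 10.4, 161.8]
tcp_rot: [-3.142, 0.0, 2.451]
contact_force: [0.2, -0.6, -1.8]
finger_gap: 39.2
grip_force: 50.8
```

```bash
python3 -m handwheel '[[0.3,0.14,-0.1,-1,0,0,0],[0.3,0,0,-2,0,0,0],[0.3,0,0,-1,0,0,0],[0.3,0,0,-0.8,0,0,0],[0.3,0,0,0,0,0,0],[0.3,0,0,0,0,0,0],[0.3,0,0,0,0,0,0],[0.3,0,0,0,0,0,0]]'
python3 -m handwheel '[[0.3,0,0,-0.3,0,0,0],[0.3,0,0,-0.3,0,0,0],[0.3,0,0,-0.3,0,0,0],[0.3,0,0,-0.3,0,0,0],[0.3,0,0,-0.3,0,0,0],[0.3,0,0,-0.2,0,0,0],[0.3,0,0,0,0,0,0],[0.3,0,0,0,0,0,0]]'
```

```text
t: 18.85
tool_pos: [555.0, 9.2, 114.4]
tcp_rot: [3.141, 0.001, 2.45]
contact_force: [0.0, 0.8, -0.7]
finger_gap: 39.4
grip_force: 50.8
t: 19.52
tool_pos: [554.3, 9.2, 96.5]
tcp_rot: [-3.141, -0.0, 2.45]
contact_force: [0.3, -0.5, -1.4]
finger_gap: 39.0
grip_force: 50.8
```

```bash
python3 -m handwheel '[[0.3,0,0,-0.1,0,0,0],[0.3,0,0,-0.1,0,0,0],[0.3,0,0,-0.1,0,0,0],[0.3,0,0,-0.1,0,0,0],[0.3,0,0,0,0,0,0],[0.3,0,0,0,0,0,0],[0.3,0,0,0,0,0,0],[0.3,0,0,0,0,0,0]]'
```

```text
t: 20.18
tool_pos: [554.5, 9.2, 92.7]
tcp_rot: [3.142, 0.0, 2.45]
contact_force: [1.2, -1.9, -2.4]
finger_gap: 39.2
grip_force: 50.8
```

```bash
python3 -m handwheel '[[0.3,0,0,-0.05,0,0,0],[0.3,0,0,-0.05,0,0,0],[0.3,0,0,-0.05,0,0,0],[0.3,0,0,0,0,0,0],[0.3,0,0,0,0,0,0],[0.3,0,0,0,0,0,0],[0.3,0,0,0,0,0,0],[0.3,0,0,0,0,0,0]]'
```

```text
t: 20.85
tool_pos: [554.5, 9.2, 91.2]
tcp_rot: [3.142, 0.0, 2.45]
contact_force: [1.0, -2.4, -2.4]
finger_gap: 39.2
grip_force: 50.8
```

```bash
python3 -m handwheel '[[0.3,0.02,-0.06,-0.05,0,0,0],[0.3,0,0,-0.05,0,0,0],[0.3,0,0,-0.05,0,0,0],[0.3,0,0,0,0,0,0],[0.3,0,0,0,0,0,0],[0.3,0,0,0,0,0,0],[0.3,0,0,0,0,0,0],[0.3,0,0,0,0,0,0]]'
```

```text
t: 21.52
tool_pos: [554.6, 8.7, 90.0]
tcp_rot: [3.141, 0.0, 2.45]
contact_force: [-0.1, -0.5, 5.0]
finger_gap: 39.5
grip_force: 51.7
```

```bash
python3 -m handwheel '[[0.3,0,0,0.013,0,0,6],[0.3,0,0,0.013,0,0,6],[0.3,0,0,0.013,0,0,6],[0.3,0,0,0.013,0,0,6],[0.3,0,0,0.013,0,0,6],[0.3,0,0,0.013,0,0,6],[0.3,0,0,0.013,0,0,6],[0.3,0,0,0.013,0,0,6]]'
```

```text
t: 22.18
tool_pos: [554.5, 9.1, 90.9]
tcp_rot: [3.141, -0.0, -2.99]
contact_force: [-0.4, 4.6, 2.9]
finger_gap: 39.1
grip_force: 51.2
```

```bash
python3 -m handwheel '[[0.3,0,0.03,0.013,0,0,6],[0.3,0,0.02,0.013,0,0,6],[0.3,0,0,0.013,0,0,6],[0.3,0,0,0.013,0,0,6],[0.3,0,0,0.013,0,0,6],[0.3,0,0,0.013,0,0,6],[0.3,0,0,0,0,0,0],[0.3,0,0,0,0,0,0]]'
```

```text
t: 22.85
tool_pos: [554.5, 9.1, 91.7]
tcp_rot: [3.142, -0.0, -2.369]
contact_force: [-1.0, -1.3, 4.8]
finger_gap: 39.2
grip_force: 51.4
```

```bash
python3 -m handwheel '[[0.3,0,0,0.013,0,0,6],[0.3,0,0,0.013,0,0,6],[0.3,0,0,0,0,0,6],[0.3,0,0,0,0,0,2],[0.3,0,0,0,0,0,0],[0.3,0,0,0,0,0,0],[0.3,0,0,0,0,0,0],[0.3,0,0,0,0,0,0]]'
```

```text
t: 23.52
tool_pos: [554.6, 9.1, 91.7]
tcp_rot: [3.141, -0.0, -2.02]
contact_force: [-0.4, -0.2, -1.5]
finger_gap: 39.4
grip_force: 50.9
```

The contact force has gone from +4.8 to −1.5 N, so the lid is past the crest. I'll let it down now.

```bash
python3 -m handwheel '[[0.3,0,0,-0.1,0,0,0],[0.3,0,0,-0.1,0,0,0],[0.3,0,0,-0.1,0,0,0],[0.3,0,0,0,0,0,0],[0.3,0,0,0,0,0,0],[0.3,0,0,0,0,0,0],[0.3,0,0,0,0,0,0],[0.3,0,0,0,0,0,0]]'
```

```text
t: 24.18
tool_pos: [554.7, 9.1, 88.8]
tcp_rot: [-3.142, 0.0, -2.018]
contact_force: [-0.2, -0.7, -1.3]
finger_gap: 39.5
grip_force: 50.9
```

```bash
python3 -m handwheel '[[0.3,0,0,-0.1,0,0,0],[0.3,0,0,-0.1,0,0,0],[0.3,0,0,-0.1,0,0,0],[0.3,0,0,-0.05,0,0,0],[0.3,0,0,-0.05,0,0,0],[0.3,0,0,0,0,0,0],[0.3,0,0,0,0,0,0],[0.3,0,0,0,0,0,0]]'
```

```text
t: 24.85
tool_pos: [554.6, 9.1, 84.9]
tcp_rot: [-3.142, -0.0, -2.018]
contact_force: [-0.9, -0.1, 3.7]
finger_gap: 39.1
grip_force: 51.5
```

```bash
python3 -m handwheel '[[0.3,0,0,-0.04,0,0,0],[0.3,0,0,0,0,0,0],[0.3,0,0,0,0,0,0],[0.3,0,0,-0.013,0,0,-6],[0.3,0,0,-0.013,0,0,-6],[0.3,0,0,-0.013,0,0,-6],[0.3,0,0,0,0,0,0],[0.3,0,0,0,0,0,0]]'
```

```text
t: 25.52
tool_pos: [555.3, 9.0, 84.4]
tcp_rot: [-3.141, 0.001, -2.333]
contact_force: [0.5, 1.4, 5.8]
finger_gap: 39.3
grip_force: 51.6
```

```bash
python3 -m handwheel '[[0.3,0,0,-0.015,0,0,-7],[0.3,0,0,-0.015,0,0,-7],[0.3,0,0,-0.015,0,0,-7],[0.3,0,0,-0.016,0,0,-7],[0.3,0,0,-0.016,0,0,-7],[0.3,0,0,-0.016,0,0,-7],[0.3,0,0,-0.016,0,0,-7],[0.3,0,0,-0.016,0,0,-7]]'
```

```text
t: 26.18
tool_pos: [555.7, 9.0, 83.3]
tcp_rot: [3.141, 0.002, 2.968]
contact_force: [2.4, -0.0, 5.5]
finger_gap: 39.5
grip_force: 51.6
```

```bash
python3 -m handwheel '[[0.3,0,0,-0.015,0,0,-7],[0.3,0,0,-0.015,0,0,-7],[0.3,0,0,-0.015,0,0,-7],[0.3,0,0,-0.016,0,0,-7],[0.3,0,0,-0.016,0,0,-7],[0.3,0,0,-0.016,0,0,-7],[0.3,0,0,-0.016,0,0,-7],[0.3,0,0,-0.016,0,0,-7]]'
```

```text
t: 26.85
tool_pos: [555.6, 8.5, 82.0]
tcp_rot: [3.14, 0.001, 1.991]
contact_force: [0.0, -6.6, 6.9]
finger_gap: 39.3
grip_force: 51.6
```

```bash
python3 -m handwheel '[[0.3,0,-0.04,-0.016,0,0,-7],[0.3,0,-0.03,-0.016,0,0,-7],[0.3,0,0,-0.016,0,0,-7],[0.3,0,0,-0.016,0,0,-7],[0.3,0,0,-0.016,0,0,-7],[0.3,0,0,-0.016,0,0,-7],[0.3,0,0,-0.016,0,0,-7],[0.3,0,0,-0.016,0,0,-7]]'
```

```text
t: 27.52
tool_pos: [555.4, 7.9, 80.7]
tcp_rot: [3.14, -0.0, 1.014]
contact_force: [-1.4, -5.5, 8.6]
finger_gap: 39.1
grip_force: 51.8
```

```bash
python3 -m handwheel '[[0.3,-0.02,-0.05,-0.02,0,0,-7],[0.3,0,-0.03,-0.02,0,0,-7],[0.3,0,0,-0.018,0,0,-7],[0.3,0,0,-0.018,0,0,-7],[0.3,0,0,-0.018,0,0,-7],[0.3,0,0,-0.018,0,0,-7],[0.3,0,0,-0.018,0,0,-7],[0.3,0,0,-0.018,0,0,-7]]'
```

```text
t: 28.18
tool_pos: [554.8, 7.2, 79.3]
tcp_rot: [3.141, -0.001, 0.036]
contact_force: [-2.6, -4.7, 12.8]
finger_gap: 39.4
grip_force: 52.3
```

```bash
python3 -m handwheel '[[0.3,-0.02,-0.04,0,0,0,-7],[0.3,-0.02,-0.02,-0.015,0,0,-7],[0.3,0,0,-0.015,0,0,-7],[0.3,0,0,-0.015,0,0,-7],[0.3,0,0,-0.015,0,0,-7],[0.3,0,0,-0.015,0,0,-7],[0.3,0,0,-0.015,0,0,-7],[0.3,0,0,-0.015,0,0,-7]]'
```

```text
t: 28.85
tool_pos: [553.7, 7.1, 78.1]
tcp_rot: [3.141, 0.0, -0.941]
contact_force: [-5.1, 1.7, 12.6]
finger_gap: 39.1
grip_force: 52.3
```

```bash
python3 -m handwheel '[[0.65,0,0,0,0,0,0],[0.65,0,0,0,0,0,0],[0.65,0,0,0,0,0,0],[0.65,0.08,0.13,0,0,0,0],[0.65,0,0,0,0,0,7],[0.65,0,0,0,0,0,7],[0.65,0,0,0,0,0,7],[0.65,0,0,0,0,0,7]]'
python3 -m handwheel '[[0.65,0,0,0,0,0,7],[0.65,0,0,0,0,0,7],[0.65,0,0,0,0,0,7],[0.65,0,0,0,0,0,7],[0.65,0,0,0,0,0,7],[0.65,0,0,0,0,0,7],[0.65,0,0,0,0,0,0],[0.65,0,0,0,0,0,0]]'
python3 - <<'E'
from h import *
c=cap('wrist','w8.png');s=r.observe()['tool_pos'];print(s.round(1))
im=cv2.cvtColor(c['color'],cv2.COLOR_RGB2HSV);H,S,V=[im[...,i].astype(int) for i in range(3)]
m=(((H<8)|(H>172))&(S>110)&(V>60)).astype(np.uint8);n,l,st,ce=cv2.connectedComponentsWithStats(m)
for i in range(1,n):
    if st[i,4]>25:
        q=np.argwhere(l==i)[:,::-1];L=np.array([onz(c,*p,75)[:2] for p in q]);d=np.linalg.svd(L-L.mean(0))[2][0];print(st[i],L.mean(0).round(1),np.degrees(np.arctan2(d[1],d[0])).round(1),np.ptp((L-L.mean(0))@d).round(1))
E
```

```text
t: 29.52
tool_pos: [555.0, 8.4, 77.6]
tcp_rot: [-3.142, -0.0, -0.439]
contact_force: [1.1, -0.4, -0.7]
finger_gap: 55.6
grip_force: 0.0
t: 30.18
tool_pos: [554.9, 8.3, 77.6]
tcp_rot: [-3.142, -0.0, 0.283]
contact_force: [0.5, -0.9, 0.2]
finger_gap: 55.7
grip_force: 0.0
[554.9   8.3  77.6]
[413 252  51   8 238] [570.8 -38.5] 110.5 23.6
[386 257   6   5  26] [562.6 -16.6] -127.4 2.9
```

View pics/w8.png

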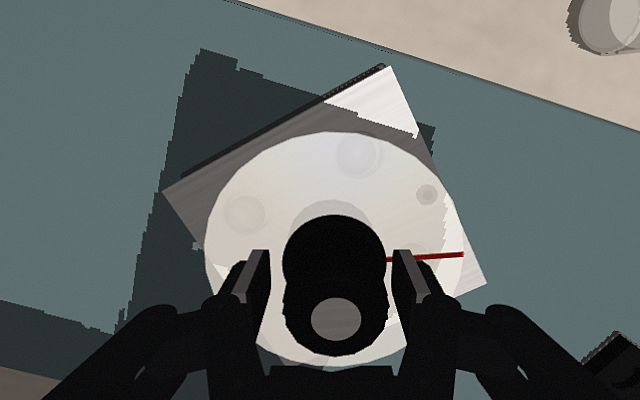

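The lid is square on the boss. Its line is at yaw −69.5°, about 66° short of the full turn, and the knob at (335,290) is clear of both pads. I'll regrip and finish the turn.

```bash
python3 -m handwheel '[[0.3,0,0,0,0,0,0],[0.3,0,0,0,0,0,0],[0.3,0,0,0,0,0,0],[0.3,0,0,0,0,0,0],[0.3,0,0,0,0,0,0],[0.3,0,0,0,0,0,0],[0.3,0,0,0,0,0,0],[0.3,0,0,0,0,0,0]]' 50
```

```text
t: 30.9
tool_pos: [555.0, 8.3, 77.8]
tcp_rot: [3.142, -0.0, 0.286]
contact_force: [0.4, 2.6, 4.2]
finger_gap: 39.4
grip_force: 49.8
```

```bash
python3 -m handwheel '[[0.3,0,0,-0.015,0,0,-6.6],[0.3,0,0,-0.015,0,0,-6.6],[0.3,0,0,-0.015,0,0,-6.6],[0.3,0,0,-0.015,0,0,-6.6],[0.3,0,0,-0.015,0,0,-6.6],[0.3,0,0,0,0,0,0],[0.3,0,0,0,0,0,0],[0.3,0,0,0,0,0,0]]'
python3 -m handwheel '[[0.3,0,0,-0.015,0,0,-6.6],[0.3,0,0,-0.015,0,0,-6.6],[0.3,0,0,-0.015,0,0,-6.6],[0.3,0,0,-0.015,0,0,-6.6],[0.3,0,0,-0.013,0,0,-6.6],[0.3,0,0,0,0,0,0],[0.3,0,0,0,0,0,0],[0.3,0,0,0,0,0,0]]'
python3 - <<'E'
from h import *
c=cap('wrist','w9.png');s=r.observe();print(s['tool_pos'].round(1),s['q'].round(2))
im=cv2.cvtColor(c['color'],cv2.COLOR_RGB2HSV);H,S,V=[im[...,i].astype(int) for i in range(3)]
m=(((H<8)|(H>172))&(S>110)&(V>60)).astype(np.uint8);n,l,st,ce=cv2.connectedComponentsWithStats(m)
for i in range(1,n):
    if st[i,4]>25:
        q=np.argwhere(l==i)[:,::-1];L=np.array([onz(c,*p,74)[:2] for p in q]);d=np.linalg.svd(L-L.mean(0))[2][0];print(st[i],L.mean(0).round(1),np.degrees(np.arctan2(d[1],d[0])).round(1),np.ptp((L-L.mean(0))@d).round(1))
E
```

```text
t: 31.57
tool_pos: [555.0, 8.2, 77.1]
tcp_rot: [3.142, -0.0, -0.29]
contact_force: [-0.5, 1.2, 4.4]
finger_gap: 39.5
grip_force: 49.9
t: 32.23
tool_pos: [555.0, 8.2, 76.3]
tcp_rot: [-3.141, -0.0, -0.863]
contact_force: [0.1, -0.6, 5.2]
finger_gap: 39.4
grip_force: 50.0
[555.    8.1  76.4] [-0.04  0.56  1.95 -0.    0.64  2.39]
[ 14 237  14  17 119] [671.  99.] 89.1 9.0
[394 252  67   8 283] [520.  -23.3] 43.8 31.2
```

The lid line is at −136.2°, in line with the block's line after one full turn. Contact is light at about 5 N and the grip is 50 N, so I'm handing in.

```bash
python3 -c "
from rig import r
print(r.job_done())"
```

```text
the job is handed in; nothing more can be done
None
```

I put both balls in the empty wells, set the lid on the boss, turned it back until it dropped, then ran it forward one full turn. I handed it in at 32 s with the knob still gripped and the lid square and not tightened; the hand-in gave no verdict.

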